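Sweep the used petri dishes into the collecting tray

ROBOT

A 6-joint arm with a two-finger parallel gripper is mounted at the origin on a cart in front of the work surface, level with it; the furniture and walls round the work are solid. World frame = base frame: x ahead of the robot, y to its left, z up, the work surface at z = 0. Lengths are in m, angles in rad, forces in N, time in s.
With the tool pointing down it reaches from about 0.3 to 0.775 m from the base axis. Payload 14.6 kg.
Tool frame: the origin (TCP) lies on the centre line of the jaws, within the pads' length; the fingertips stand ctrl.tcp_to_tips ahead of it and the grasp point (between the pads) lies 2 mm behind it (ctrl.tcp_to_tips is the distance from the TCP to the fingertips, in m); z points along the fingers, y is the line along which they close (so a half turn about z gives the same grasp; the last joint's range is limited). The gripper opens to 94 mm and grips with 3 to 60 N. Pads are 16 mm wide; open, the fingers measure 119 mm over their backs; the gripper's body (75 mm by 177 mm) begins 78 mm behind the grasp point.
Start: joints at [-1.304, 0.3, 1.521, -0, 1.321, -0.067], TCP at [0.18, -0.52, 0.222] pointing down, gripper open.
Joint ranges: [-3.03, 3.03], [-0.79, 2.21], [0.23, 2.52], [-1.04, 4.18], [0, 3.07], [-2.55, 2.55]. Speed limits (rad/s): [2.22, 2.22, 2.57, 3.14, 3.14, 3.14].

INTERFACE

Orientations are given as [roll, pitch, yaw] about the fixed x, y, z axes, in that order (R = Rz(yaw) Ry(pitch) Rx(roll)).
In Python, from station import telemetry, viewer, hand_in, ctrl gives the robot as it stands.
- The arm moves only by the tool step_arm, never from a script. Its argument "plan" is a list of rows, each an object of numbers: "dx", "dy", "dz": the shift along the tool's x, y, z scaled (see below); "rx", "ry", "rz": the turn, a rotation vector about the tool's x, y, z scaled (see below); "claw": the closure, from 0 (fully open) to 1 (shut). In form: [{"dx": .., "dy": .., "dz": .., "rx": .., "ry": .., "rz": .., "claw": ..}, ...]. A call has 1 to 10 rows; each row shifts and turns the commanded pose from where the row before left it, along the tool's axes as they then stand; what a row does not reach is not made up. The controller multiplies each number of a shift by 0.1 m and each number of a turn by 90 degrees. A row lasts 1/10 s, in which the tool goes at most 50 mm and 8.59 degrees, less where a joint would pass 70% of its speed; a pose out of reach is approached as far as the arm can. A call with a number of a shift or a turn outside -1 to 1 is refused whole. A call with a gripper value outside its range is refused whole. The fingers move at their own pace and stop on an object; "grip_force" is the grip in N (left out, the last holds). Time passes only in rows, so rows that do not move let the fingers close. It gives the time, the measured TCP pose, the force, the opening and the grip force at its end, in the units of the state.
- telemetry.get_obs(): the state, without advancing time (a new reading comes with each control period).
- viewer.camera(name): name is "scene" or "top" or "wrist"; returns a dict with "img" (420x560x3 uint8, red, green, blue), "z_map" (420x560 float32, m along the optical axis (not along the pixel's ray), 0 where there is no reading), "fx", "fy", "cx", "cy" (pixels), "R" (3x3) and "t" (3): a world point X has camera coordinates R X + t; the wrist camera has in their place "tool_from_camera" (4x4, takes a point from camera to tool coordinates, whose origin is the TCP and whose axes are the flange's). Camera axes: x right, y down, z forward; pixel columns grow to the right and rows downward; lengths in m; the calibration is good to about 2 mm. A picture is of the moment at which its call begins: read the wrist's pose just before it.
- hand_in(): hands the job in; it is judged then, once.
Trained networks look in a picture, given as the dict that the camera call returned (one of the last four; its "shot" number tells which), for a name from the list of things; names that differ only in an ending like _2 or _b are one class to them, and where a whole thing is asked for, a point or a joint stands for the part that bears it (a point fixed in the world has none). Each returns a list of dicts, best first, with "score" (0 to 1); they miss things now and then, are a little off and sometimes report something else, mostly with a low value. They report only what shows in the picture. A call takes as long as a camera call.
- viewer.recognise(target, picture): "rect" ([left, top, right, bottom] in pixels, round what is visible of it).
The state is a dict: "time_s": time; "qpos": joint angles; "joint_vel": joint speeds; "tau": joint torques, N m; "ee_pos": TCP position; "eef_rot": TCP orientation; "force": force on the tool from outside, world axes, zero at the start; "moment": the same for the moment, N m; "grip_width": finger opening in m; "grip_force": force on a finger pad.
Only numpy, scipy, OpenCV 4.12 (cv2) and the standard library are available. Lean on these libraries where they do the work, as an engineer would, in place of code of your own. Each camera call takes 0.05 s, during which the arm holds its last target. There are 200 camera calls.

TASK

Clear the used petri dishes: with the fingertips, sweep all three across the desk into the collecting tray through its open side, until each lies flat and wholly inside, past the sloping lip. Only push or slide the dishes, never pick them up, lift them or tip them over, and do not disturb the bottle and the other things lying about.

Things in the scene. Friction and masses are not known exactly. Their poses are not given: they have to be found in the camera images.
- tray: Low bare-metal tray fixed to the desk, open on one long side. Origin: middle of the floor, at desk height; own y points from the open side to the back, x along the back wall. Floor x -105..105, y -60..60 mm, 2 mm thick; a lip slopes up to it from the desk, y -80 to -60. Walls at both sides and the back, 4 mm thick with rolled rim, 34 mm high. A dish is wholly inside with its centre at y -31 mm or more.
- dish_1: round lidded petri dish, lying flat, loose, 58 mm across, 15 mm high, solid to the touch, about 16 g; origin at the centre of its underside (0 on the desk), z up; heading means nothing. Pushed at one point of its rim it veers off sideways; pushed by two fingertips some 30 to 40 mm apart it runs straight. One of the three to sweep.
- dish_2: round lidded petri dish, lying flat, loose, 58 mm across, 15 mm high, solid to the touch, about 16 g; origin at the centre of its underside (0 on the desk), z up; heading means nothing. Pushed at one point of its rim it veers off sideways; pushed by two fingertips some 30 to 40 mm apart it runs straight. One of the three to sweep.
- dish_3: round lidded petri dish, lying flat, loose, 58 mm across, 15 mm high, solid to the touch, about 16 g; origin at the centre of its underside (0 on the desk), z up; heading means nothing. Pushed at one point of its rim it veers off sideways; pushed by two fingertips some 30 to 40 mm apart it runs straight. One of the three to sweep.
- bottle: small upright reagent bottle, 40 mm in diameter, 85 mm high, standing among the dishes; origin at the centre of its underside. Not part of the job: it stays where it is.
- timer: bench timer, 66 x 72 x 28 mm (x, y, z), lying loose beyond the dishes; origin at the centre of its underside. Not part of the job: it stays where it is.
- tape: roll of tape lying flat, 96 mm across, 25 mm high; origin at the centre of its underside. Not part of the job: it stays where it is.
- marker: marker pen lying on the desk, 135 mm long (its y axis), 17 mm thick; origin at the middle of its underside. Not part of the job: it stays where it is.
- pen: ball pen lying on the desk beyond the tray, 145 mm long (its y axis), 9 mm thick; origin at the middle of its underside. Not part of the job: it stays where it is.

How it is judged:
At the end, for the whole second after the job is handed in: Each of the three dishes lies at rest and flat (within 0.15 rad) on the tray's floor, its centre within 90 mm of the tray's middle along x and between y = -33 mm and +36 mm in the tray's frame, so that its rim is past the lip (2 mm allowed) (x of dish_1 in the frame of tray between -0.09 and 0.09 m and y of dish_1 in the frame of tray between -0.033 and 0.036 m and height (world z) of each of dish_1, dish_2, dish_3 below 0.008 m and angle between each of dish_1, dish_2, dish_3's own z axis and vertical below 0.15 rad and linear speed of each of dish_1, dish_2, dish_3 below 0.02 m/s and x of dish_2 in the frame of tray between -0.09 and 0.09 m and y of dish_2 in the frame of tray between -0.033 and 0.036 m and x of dish_3 in the frame of tray between -0.09 and 0.09 m and y of dish_3 in the frame of tray between -0.033 and 0.036 m); the robot touches nothing.
It fails at once if a dish is lifted (its underside's centre more than 12 mm above the desk) (height (world z) of any of dish_1, dish_2, dish_3 above 0.012 m).
It fails at once if a dish is tipped by more than 0.5 rad (angle between any of dish_1, dish_2, dish_3's own z axis and vertical above 0.5 rad).
It fails at once if the bottle, timer, tape, marker or pen is moved by more than 15 mm (distance of any of bottle, timer, tape, marker, pen from where it was at the start of the episode above 0.015 m).
It also fails if it takes over 72 s, if anything falls off the work surface, if the arm or the gripper's body presses on something with over 40 N, if the wrist force passes 120 N, or if a joint passes its speed limit or range.

## Working session

There is one attempt and no reset: what is moved stays moved. The work goes in short steps, Python scripts to look and compute and a tool call to move; the robot and the scene stay as the last step left them, time stands still between calls to the robot, and variables do not carry over. Pictures are saved under pics/ and viewed, at most 10 in all, crops included, and the job is handed in when it is done.

Besides the shell and the picture viewer there is one more tool, called as name([rows], argument=value, ...), one row to a line, values as JSON. step_arm: Moves the arm, as the interface text tells. Shifts and turns lie within -1 to 1; 1 stands for 0.1 m of shift or 90 degrees of turn. Its arguments: {"type":"object","properties":{"plan":{"type":"array"},"grip_force":{"type":"number"}},"required":["plan"]}

```bash
mkdir -p pics; cat > h.py <<'E'
import numpy as np, cv2
from station import telemetry, viewer, hand_in, ctrl
def cloud(c):
    v,u=np.mgrid[0:420,0:560]; z=c["z_map"]
    P=np.stack([(u-c["cx"])/c["fx"]*z,(v-c["cy"])/c["fy"]*z,z],-1)
    return (P-c["t"])@c["R"]   # R^T (P-t)
def save(c,n): cv2.imwrite(f"pics/{n}.png",c["img"][...,::-1])
E
python3 - <<'E'
from h import *
o=telemetry.get_obs(); print({k:np.round(v,3) for k,v in o.items()}, ctrl.tcp_to_tips)
c=viewer.camera("top"); save(c,"top0"); W=cloud(c)
print(c["R"].round(3),c["t"],c["fx"])
for n in ["tray","dish_1","bottle","timer","tape","marker","pen"]:
    for d in viewer.recognise(n,c)[:4]:
        l,t,r,b=map(int,d["rect"]); u,v=(l+r)//2,(t+b)//2
        print(n,round(d["score"],2),[l,t,r,b],W[v,u].round(3),W[v,max(l,0)].round(3),W[v,min(r,559)].round(3))
E
```

```text
{'time_s': np.float64(0.0), 'qpos': array([-1.304,  0.3  ,  1.522, -0.   ,  1.321, -0.067]), 'joint_vel': array([-0.002,  0.   , -0.   , -0.001,  0.001,  0.   ]), 'tau': array([-4.0000e-03, -5.3182e+01, -3.5273e+01,  7.1000e-02,  2.4000e-02,
       -0.0000e+00]), 'ee_pos': array([ 0.18 , -0.519,  0.222]), 'eef_rot': array([-3.14 , -0.   ,  0.334]), 'force': array([-0.487,  0.498,  0.224]), 'moment': array([-0.063,  0.015, -0.032]), 'grip_force': np.float64(0.0), 'grip_width': np.float64(0.094)} 0.017
[[-0.027 -1.    -0.015]
 [-0.996  0.028 -0.083]
 [ 0.084  0.013 -0.996]] [-0.05524303  0.62203604  1.05903382] 417.8289635302682
tray 0.78 [110, 184, 190, 281] [0.556 0.27  0.003] [ 0.559  0.378 -0.002] [ 0.553  0.165 -0.002]
tray 0.35 [336, 249, 361, 271] [ 0.47  -0.248  0.018] [ 0.471 -0.217  0.02 ] [ 0.468 -0.285 -0.001]
dish_1 0.82 [335, 247, 357, 271] [ 0.472 -0.243  0.016] [ 0.473 -0.215  0.013] [ 0.471 -0.272  0.013]
dish_1 0.64 [260, 180, 283, 202] [ 0.654 -0.054  0.018] [ 0.657 -0.024 -0.002] [ 0.53  -0.086  1.106]
dish_1 0.63 [226, 257, 244, 275] [0.462 0.045 0.015] [0.462 0.069 0.012] [0.461 0.021 0.018]
bottle 0.47 [303, 218, 325, 238] [ 0.553 -0.158  0.083] [ 0.556 -0.135 -0.001] [ 0.554 -0.193  0.   ]
timer 0.71 [240, 137, 270, 166] [ 0.761 -0.014  0.021] [ 0.767  0.028 -0.003] [ 0.764 -0.053  0.001]
timer 0.35 [163, 153, 193, 161] [ 0.53  -0.086  1.106] [0.756 0.235 0.001] [ 0.754  0.154 -0.   ]
marker 0.44 [394, 212, 403, 229] [ 0.569 -0.381  0.017] [ 0.57  -0.377 -0.004] [ 0.57  -0.399 -0.   ]
pen 0.4 [164, 154, 195, 161] [0.755 0.192 0.002] [0.756 0.232 0.002] [0.754 0.149 0.002]
```

View pics/top0.png

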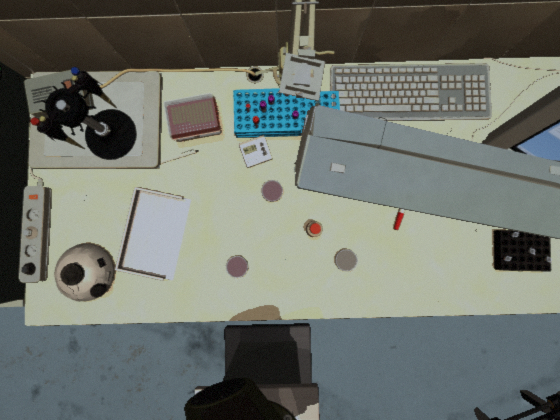

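The top view shows the tray at (152,232) with its open side facing right. The dishes are at (272,191), (237,266) and (345,259), and the bottle is at (314,228). A grey structure hangs over the right side.

```bash
python3 - <<'E'
from h import *
c=viewer.camera("top"); W=cloud(c)
# tray walls
s=W[175:290,105:200]; m=(s[...,2]>0.022)&(s[...,2]<0.05)
p=s[m]; print(len(p),p.min(0),p.max(0)); r=cv2.minAreaRect((p[:,:2]*1000).astype(np.float32)); print("tray rect",r, cv2.boxPoints(r).round())
m2=(s[...,2]>0.022)&(s[...,2]<0.05); print(p[::12].round(3).tolist())
for n,(u,v) in dict(A=(272,191),B=(237,266),C=(345,259),bottle=(314,228)).items():
    s=W[v-18:v+19,u-18:u+19].reshape(-1,3); h=(s[:,2]>0.008)&(s[:,2]<0.1)
    q=s[h]; (x,y),rad=cv2.minEnclosingCircle((q[:,:2]*1000).astype(np.float32)); print(n,len(q),q[:,:2].mean(0).round(4),x,y,rad,np.median(q[:,2]).round(3))
for u,v in [(338,168),(320,160),(450,200),(400,140),(540,220),(300,80),(300,30),(270,120),(180,115),(90,270),(260,313)]: print((u,v),W[v,u].round(3))
c=viewer.camera("scene"); save(c,"scene0"); W=cloud(c)
for n in ["tray","dish_1","bottle","timer","tape","marker","pen"]:
    for d in viewer.recognise(n,c)[:4]:
        l,t,r,b=map(int,d["rect"]); u,v=(l+r)//2,(t+b)//2
        print(n,round(d["score"],2),[l,t,r,b],W[v,u].round(3),W[v,max(l,0)].round(3),W[v,min(r,559)].round(3))
E
```

```text
719 [0.41366693 0.17822778 0.02201957] [0.67341878 0.38036068 0.04457859]
tray rect ((533.5054931640625, 289.1197204589844), (165.59666442871094, 270.79296875), 76.84403991699219) [[383. 239.]
 [647. 178.]
 [684. 339.]
 [421. 401.]]
[[0.673, 0.3, 0.031], [0.671, 0.283, 0.027], [0.667, 0.276, 0.031], [0.665, 0.274, 0.03], [0.662, 0.272, 0.029], [0.66, 0.305, 0.031], [0.659, 0.238, 0.029], [0.656, 0.237, 0.031], [0.656, 0.3, 0.024], [0.652, 0.206, 0.031], [0.65, 0.203, 0.031], [0.647, 0.2, 0.034], [0.648, 0.303, 0.022], [0.644, 0.302, 0.033], [0.64, 0.305, 0.023], [0.629, 0.308, 0.03], [0.619, 0.311, 0.03], [0.608, 0.314, 0.034], [0.601, 0.314, 0.026], [0.59, 0.317, 0.033], [0.583, 0.319, 0.022], [0.572, 0.323, 0.031], [0.562, 0.326, 0.03], [0.552, 0.331, 0.029], [0.544, 0.327, 0.027], [0.534, 0.334, 0.029], [0.526, 0.333, 0.032], [0.519, 0.333, 0.032], [0.509, 0.336, 0.031], [0.501, 0.342, 0.029], [0.496, 0.342, 0.034], [0.491, 0.374, 0.026], [0.487, 0.375, 0.036], [0.484, 0.37, 0.028], [0.481, 0.343, 0.032], [0.478, 0.344, 0.022], [0.474, 0.371, 0.039], [0.471, 0.37, 0.035], [0.468, 
[... 1291 characters left out ...]
0.247  0.015]
dish_1 0.62 [294, 250, 321, 275] [0.457 0.036 0.014] [0.484 0.056 0.015] [0.432 0.005 0.   ]
dish_1 0.51 [255, 203, 274, 226] [ 0.652 -0.045  0.014] [ 0.673 -0.031  0.013] [ 0.627 -0.06   0.016]
bottle 0.87 [310, 187, 323, 211] [ 0.54  -0.143  0.058] [ 0.559 -0.143  0.048] [ 0.552 -0.213  0.001]
timer 0.95 [211, 192, 238, 220] [ 0.762 -0.     0.02 ] [0.807 0.008 0.002] [ 0.733 -0.028  0.015]
tape 0.61 [277, 161, 310, 185] [ 0.696 -0.266  0.002] [ 0.738 -0.236  0.003] [ 0.651 -0.299  0.002]
marker 0.52 [323, 151, 352, 173] [ 0.601 -0.389  0.013] [ 0.649 -0.382 -0.003] [ 0.567 -0.436 -0.   ]
pen 0.53 [172, 238, 184, 265] [0.757 0.194 0.007] [0.775 0.199 0.001] [0.748 0.182 0.002]
```

View pics/scene0.png

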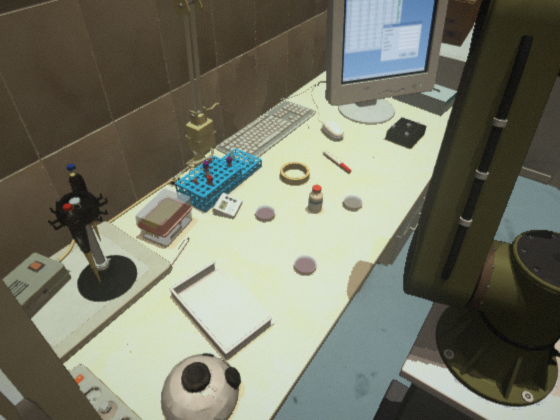

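The tray is open toward -y, with the ball-like object near its left corner. All three dishes are free to be pushed toward +y. The grey slab hangs at z≈0.6, well above where I'll work. Next I fit the tray pose and compute lanes.

```bash
cat >> h.py <<'E'
T=np.array([.554,.264]); TY=np.radians(-13.2)
def rot(a): return np.array([[np.cos(a),-np.sin(a)],[np.sin(a),np.cos(a)]])
def tw(p): return T+rot(TY)@np.array(p)
def wt(p): return rot(TY).T@(np.array(p)-T)
def delta(x,y,z,yaw=None):
    "remaining shift in tool axes (units of 0.1 m) and rz (units of 90 deg), target yaw in deg"
    o=telemetry.get_obs(); p=o["ee_pos"]; a=o["eef_rot"][2]; d=np.array([x,y,z])-p
    s=np.array([np.cos(a)*d[0]+np.sin(a)*d[1], np.sin(a)*d[0]-np.cos(a)*d[1], -d[2]])*10
    r=None if yaw is None else round((np.degrees(a)-yaw)/90,3)
    print("t",round(float(o["time_s"]),2),"pos",p.round(4),"yaw",np.degrees(a).round(1),"-> d",s.round(3),"rz",r)
def dishes(c):
    "centres of dish-height blobs in the top view, world"
    W=cloud(c); m=((W[...,2]>.008)&(W[...,2]<.024)).astype(np.uint8); out=[]
    n,l,st,_=cv2.connectedComponentsWithStats(cv2.morphologyEx(m,cv2.MORPH_OPEN,np.ones((5,5),np.uint8)))
    for i in range(1,n):
        q=W[l==i][:,:2]; (x,y),r=cv2.minEnclosingCircle((q*1000).astype(np.float32))
        if 25<r<34 and .3<x/1000<.75: out.append(q.mean(0)); print("dish",q.mean(0).round(4),"r",round(r,1),"tray",wt(q.mean(0)).round(4))
    return out
E
python3 - <<'E'
from h import *
from scipy.optimize import least_squares
c=viewer.camera("top"); W=cloud(c); s=W[175:290,105:200].reshape(-1,3)
p=s[(s[:,2]>.024)&(s[:,2]<.04)&(s[:,1]<.36)][:,:2]
def f(v):
    q=(p-v[:2])@rot(v[2]); b=q[:,1]-.062; l=np.where(q[:,1]<.066,np.abs(q[:,0])-.107,9)
    return np.minimum(np.abs(b),np.abs(l))
r=least_squares(f,[.554,.264,TY],loss="soft_l1",f_scale=.003); print(r.x[:2],np.degrees(r.x[2]),np.median(np.abs(f(r.x))))
import h; h.T=r.x[:2]; h.TY=r.x[2]
D=dict(B=((.4602,.0411),(-.066,-.008)),A=((.6567,-.0556),(.066,-.008)),C=((.4698,-.2433),(0,-.008)))
for n,(d,g) in D.items():
    d=np.array(d); g=h.tw(g); u=(g-d)/np.hypot(*(g-d)); print(n,"tray",h.wt(d).round(3),"goal",g.round(4),"yaw",np.degrees(np.arctan2(u[1],u[0])).round(1),"start",(d-.055*u).round(4),"end",(g-.0315*u).round(4))
E
```

```text
[0.55310821 0.26302569] -13.416280002631167 0.0016910382516950248
B tray [-0.039 -0.237] goal [0.4871 0.2706] yaw 83.3 start [ 0.4538 -0.0135] end [0.4834 0.2393]
A tray [ 0.175 -0.286] goal [0.6155 0.2399] yaw 97.9 start [ 0.6643 -0.1101] end [0.6198 0.2087]
C tray [ 0.036 -0.512] goal [0.5513 0.2552] yaw 80.7 start [ 0.4609 -0.2976] end [0.5462 0.2242]
```

step_arm([
  {"rz": -0.09, "claw": 0.64},
  {"rz": -0.09, "claw": 0.64},
  {"rz": -0.09, "claw": 0.64},
  {"rz": -0.09, "claw": 0.64},
  {"rz": -0.09, "claw": 0.64},
  {"rz": -0.09, "claw": 0.64},
  {"rz": -0.09, "claw": 0.64},
  {"rz": -0.09, "claw": 0.64},
])

```text
$.plan[0]: bad value
```

step_arm([
  {"dx": 0, "dy": 0, "dz": 0, "rx": 0, "ry": 0, "rz": -0.09, "claw": 0.64},
  {"dx": 0, "dy": 0, "dz": 0, "rx": 0, "ry": 0, "rz": -0.09, "claw": 0.64},
  {"dx": 0, "dy": 0, "dz": 0, "rx": 0, "ry": 0, "rz": -0.09, "claw": 0.64},
  {"dx": 0, "dy": 0, "dz": 0, "rx": 0, "ry": 0, "rz": -0.09, "claw": 0.64},
  {"dx": 0, "dy": 0, "dz": 0, "rx": 0, "ry": 0, "rz": -0.09, "claw": 0.64},
  {"dx": 0, "dy": 0, "dz": 0, "rx": 0, "ry": 0, "rz": -0.09, "claw": 0.64},
  {"dx": 0, "dy": 0, "dz": 0, "rx": 0, "ry": 0, "rz": -0.09, "claw": 0.64},
  {"dx": 0, "dy": 0, "dz": 0, "rx": 0, "ry": 0, "rz": -0.09, "claw": 0.64},
])

```text
time_s: 1.7
ee_pos: [0.1802, -0.5196, 0.2225]
eef_rot: [3.142, 0.0, 1.471]
force: [-0.1, 0.3, 0.1]
grip_width: 0.035
grip_force: 0.0
```

```bash
sed -i 's/^T=.*/T=np.array([.5531,.2630]); TY=np.radians(-13.4)/' h.py; python3 -c "
from h import *
delta(.4538,-.0135,.10,83.3)"
```

```text
t 1.7 pos [ 0.1802 -0.5196  0.2225] yaw 84.3 -> d [5.31  2.216 1.225] rz 0.011
```

step_arm([
  {"dx": 0.44, "dy": 0.2, "dz": 0, "rx": 0, "ry": 0, "rz": 0.011, "claw": 0.64},
  {"dx": 0.44, "dy": 0.2, "dz": 0, "rx": 0, "ry": 0, "rz": 0, "claw": 0.64},
  {"dx": 0.44, "dy": 0.2, "dz": 0, "rx": 0, "ry": 0, "rz": 0, "claw": 0.64},
  {"dx": 0.44, "dy": 0.2, "dz": 0, "rx": 0, "ry": 0, "rz": 0, "claw": 0.64},
  {"dx": 0.44, "dy": 0.2, "dz": 0, "rx": 0, "ry": 0, "rz": 0, "claw": 0.64},
  {"dx": 0.44, "dy": 0.2, "dz": 0, "rx": 0, "ry": 0, "rz": 0, "claw": 0.64},
  {"dx": 0.44, "dy": 0.2, "dz": 0, "rx": 0, "ry": 0, "rz": 0, "claw": 0.64},
  {"dx": 0.44, "dy": 0.2, "dz": 0, "rx": 0, "ry": 0, "rz": 0, "claw": 0.64},
  {"dx": 0.44, "dy": 0.2, "dz": 0, "rx": 0, "ry": 0, "rz": 0, "claw": 0.64},
  {"dx": 0.44, "dy": 0.2, "dz": 0, "rx": 0, "ry": 0, "rz": 0, "claw": 0.64},
])

```text
time_s: 2.7
ee_pos: [0.4328, -0.1052, 0.2228]
eef_rot: [3.141, 0.0, 1.448]
force: [0.4, -0.3, 0.2]
grip_width: 0.0336
grip_force: 0.0
```

```bash
python3 -c "
from h import *
delta(.4538,-.0135,.10,83.3)"
```

```text
t 2.7 pos [ 0.4328 -0.1052  0.2228] yaw 82.9 -> d [0.936 0.096 1.228] rz -0.004
```

step_arm([
  {"dx": 0.31, "dy": 0.03, "dz": 0.3, "rx": 0, "ry": 0, "rz": -0.004, "claw": 0.64},
  {"dx": 0.31, "dy": 0.03, "dz": 0.3, "rx": 0, "ry": 0, "rz": 0, "claw": 0.64},
  {"dx": 0.31, "dy": 0.03, "dz": 0.3, "rx": 0, "ry": 0, "rz": 0, "claw": 0.64},
  {"dx": 0, "dy": 0, "dz": 0.35, "rx": 0, "ry": 0, "rz": 0, "claw": 0.64},
  {"dx": 0, "dy": 0, "dz": 0.3, "rx": 0, "ry": 0, "rz": 0, "claw": 0.64},
  {"dx": 0, "dy": 0, "dz": 0.25, "rx": 0, "ry": 0, "rz": 0, "claw": 0.64},
  {"dx": 0, "dy": 0, "dz": 0.1, "rx": 0, "ry": 0, "rz": 0, "claw": 0.64},
  {"dx": 0, "dy": 0, "dz": 0.08, "rx": 0, "ry": 0, "rz": 0, "claw": 0.64},
  {"dx": 0, "dy": 0, "dz": 0, "rx": 0, "ry": 0, "rz": 0, "claw": 0.64},
])

```text
time_s: 3.6
ee_pos: [0.4522, -0.0159, 0.0244]
eef_rot: [-3.141, -0.0, 1.454]
force: [0.1, 0.3, -0.4]
grip_width: 0.0337
grip_force: 0.0
```

```bash
python3 -c "
from h import *
delta(.4834,.2393,.024,83.3)
c=viewer.camera('wrist'); save(c,'w1'); c=viewer.camera('top'); dishes(c)"
```

```text
t 3.6 pos [ 0.4522 -0.0159  0.0244] yaw 83.3 -> d [2.571 0.012 0.004] rz -0.0
dish [ 0.656  -0.0558] r 29.2 tray [ 0.174  -0.2863]
dish [ 0.47   -0.2441] r 29.1 tray [ 0.0366 -0.5126]
```

View pics/w1.png

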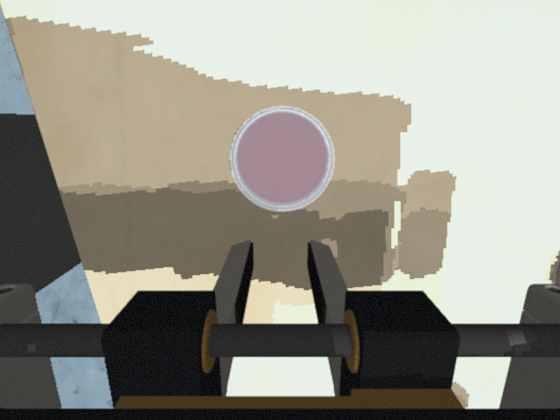

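The wrist view shows dish B at (282,158), centred between the fingertips at about x=280. I'll push now.

step_arm([
  {"dx": 0.1, "dy": 0, "dz": 0, "rx": 0, "ry": 0, "rz": 0, "claw": 0.64},
  {"dx": 0.1, "dy": 0, "dz": 0, "rx": 0, "ry": 0, "rz": 0, "claw": 0.64},
  {"dx": 0.1, "dy": 0, "dz": 0, "rx": 0, "ry": 0, "rz": 0, "claw": 0.64},
  {"dx": 0.12, "dy": 0, "dz": 0, "rx": 0, "ry": 0, "rz": 0, "claw": 0.64},
  {"dx": 0.14, "dy": 0, "dz": 0, "rx": 0, "ry": 0, "rz": 0, "claw": 0.64},
  {"dx": 0.14, "dy": 0, "dz": 0, "rx": 0, "ry": 0, "rz": 0, "claw": 0.64},
  {"dx": 0.14, "dy": 0, "dz": 0, "rx": 0, "ry": 0, "rz": 0, "claw": 0.64},
  {"dx": 0.14, "dy": 0, "dz": 0, "rx": 0, "ry": 0, "rz": 0, "claw": 0.64},
  {"dx": 0.14, "dy": 0, "dz": 0, "rx": 0, "ry": 0, "rz": 0, "claw": 0.64},
  {"dx": 0.1, "dy": 0, "dz": 0, "rx": 0, "ry": 0, "rz": 0, "claw": 0.64},
])

```text
time_s: 4.7
ee_pos: [0.4664, 0.1066, 0.0244]
eef_rot: [3.142, -0.0, 1.454]
force: [0.4, -0.2, -0.9]
grip_width: 0.034
grip_force: 0.1
```

```bash
cat >> h.py <<'E'
def wdish():
    "dishes seen by the wrist camera: blobs 9..22 mm high"
    o=telemetry.get_obs(); c=viewer.camera("wrist"); v,u=np.mgrid[0:420,0:560]; z=c["z_map"]
    P=np.stack([(u-c["cx"])/c["fx"]*z,(v-c["cy"])/c["fy"]*z,z],-1); M=c["tool_from_camera"]
    Q=P@M[:3,:3].T+M[:3,3]; a=o["eef_rot"][2]
    R=np.array([[np.cos(a),np.sin(a),0],[np.sin(a),-np.cos(a),0],[0,0,-1]]); W=Q@R.T+o["ee_pos"]
    for d in viewer.recognise("dish_1",c)[:4]:
        l,t,r,b=[int(k) for k in d["rect"]]; s=W[max(t-4,0):b+4,max(l-4,0):r+4].reshape(-1,3); s=s[(s[:,2]>.010)&(s[:,2]<.023)]
        if len(s)<50: continue
        e=(s[:,:2].min(0)+s[:,:2].max(0))/2; q=Q[(t+b)//2,(l+r)//2]
        print("wdish",round(d["score"],2),[l,t,r,b],"ctr",e.round(4),"ext",np.ptp(s[:,:2],axis=0).round(3),"tray",wt(e).round(4),"z",np.median(s[:,2]).round(4),"tool",q.round(3))
    return c
E
python3 -c "
from h import *
delta(.4834,.2393,.024,83.3)
wdish()"
```

```text
t 4.7 pos [0.4664 0.1066 0.0244] yaw 83.3 -> d [1.338 0.015 0.004] rz 0.0
wdish 0.73 [231, 156, 328, 255] ctr [0.4699 0.136 ] ext [0.06  0.063] tray [-0.0515 -0.1428] z 0.0162 tool [0.034 0.    0.008]
```

step_arm([
  {"dx": 0.12, "dy": 0, "dz": 0, "rx": 0, "ry": 0, "rz": 0, "claw": 0.64},
  {"dx": 0.12, "dy": 0, "dz": 0, "rx": 0, "ry": 0, "rz": 0, "claw": 0.64},
  {"dx": 0.12, "dy": 0, "dz": 0, "rx": 0, "ry": 0, "rz": 0, "claw": 0.64},
  {"dx": 0.12, "dy": 0, "dz": 0, "rx": 0, "ry": 0, "rz": 0, "claw": 0.64},
  {"dx": 0.12, "dy": 0, "dz": 0, "rx": 0, "ry": 0, "rz": 0, "claw": 0.64},
  {"dx": 0.12, "dy": 0, "dz": 0, "rx": 0, "ry": 0, "rz": 0, "claw": 0.64},
  {"dx": 0.12, "dy": 0, "dz": 0, "rx": 0, "ry": 0, "rz": 0, "claw": 0.64},
  {"dx": 0.12, "dy": 0, "dz": 0, "rx": 0, "ry": 0, "rz": 0, "claw": 0.64},
  {"dx": 0.12, "dy": 0, "dz": 0, "rx": 0, "ry": 0, "rz": 0, "claw": 0.64},
  {"dx": 0.09, "dy": 0, "dz": 0, "rx": 0, "ry": 0, "rz": 0, "claw": 0.64},
])

```text
time_s: 5.8
ee_pos: [0.4801, 0.2226, 0.0244]
eef_rot: [3.142, -0.0, 1.454]
force: [-0.3, 1.0, 0.1]
grip_width: 0.0333
grip_force: 0.0
```

```bash
python3 -c "
from h import *
delta(.4834,.2393,.024,83.3)
save(wdish(),'w2')"
```

```text
t 5.8 pos [0.4801 0.2226 0.0244] yaw 83.3 -> d [0.17  0.014 0.004] rz 0.0
wdish 0.91 [227, 158, 334, 254] ctr [0.4835 0.2522] ext [0.06  0.063] tray [-0.0652 -0.0266] z 0.0182 tool [0.034 0.001 0.005]
```

View pics/w2.png

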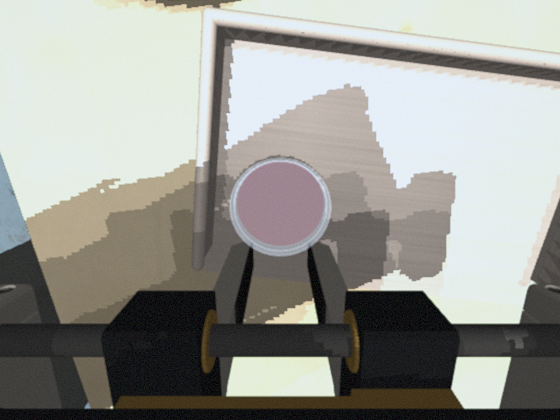

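Dish B at (281,205) has entered the tray and clears the left wall. I'll push it 23 mm further, then back off and rise.

step_arm([
  {"dx": 0.09, "dy": 0, "dz": 0, "rx": 0, "ry": 0, "rz": 0, "claw": 0.64},
  {"dx": 0.08, "dy": 0, "dz": 0, "rx": 0, "ry": 0, "rz": 0, "claw": 0.64},
  {"dx": 0.06, "dy": 0, "dz": 0, "rx": 0, "ry": 0, "rz": 0, "claw": 0.64},
  {"dx": 0, "dy": 0, "dz": 0, "rx": 0, "ry": 0, "rz": 0, "claw": 0.64},
  {"dx": -0.2, "dy": 0, "dz": 0, "rx": 0, "ry": 0, "rz": 0, "claw": 0.64},
  {"dx": -0.3, "dy": 0, "dz": 0, "rx": 0, "ry": 0, "rz": 0, "claw": 0.64},
  {"dx": -0.1, "dy": 0, "dz": -0.4, "rx": 0, "ry": 0, "rz": -0.054, "claw": 0.64},
  {"dx": -0.1, "dy": 0, "dz": -0.4, "rx": 0, "ry": 0, "rz": -0.054, "claw": 0.64},
  {"dx": -0.1, "dy": 0, "dz": -0.4, "rx": 0, "ry": 0, "rz": -0.054, "claw": 0.64},
])

```text
time_s: 6.8
ee_pos: [0.4755, 0.164, 0.1459]
eef_rot: [-3.141, 0.0, 1.711]
force: [1.1, -0.1, -0.3]
grip_width: 0.0341
grip_force: 0.0
```

```bash
python3 -c "
from h import *
delta(.6643,-.1101,.14,97.9)
wdish();dishes(viewer.camera('top'))"
```

```text
t 6.8 pos [0.4755 0.164  0.1459] yaw 98.1 -> d [-2.978  1.486  0.059] rz 0.002
wdish 0.62 [280, 49, 345, 120] ctr [0.4855 0.278 ] ext [0.062 0.058] tray [-0.0693 -0.0011] z 0.0182 tool [0.113 0.029 0.127]
dish [ 0.6567 -0.0559] r 29.0 tray [ 0.1747 -0.2862]
dish [ 0.4707 -0.2441] r 29.4 tray [ 0.0374 -0.5123]
```

step_arm([
  {"dx": -0.37, "dy": 0.186, "dz": 0, "rx": 0, "ry": 0, "rz": 0, "claw": 0.64},
  {"dx": -0.37, "dy": 0.186, "dz": 0, "rx": 0, "ry": 0, "rz": 0, "claw": 0.64},
  {"dx": -0.37, "dy": 0.186, "dz": 0, "rx": 0, "ry": 0, "rz": 0, "claw": 0.64},
  {"dx": -0.37, "dy": 0.186, "dz": 0, "rx": 0, "ry": 0, "rz": 0, "claw": 0.64},
  {"dx": -0.37, "dy": 0.186, "dz": 0, "rx": 0, "ry": 0, "rz": 0, "claw": 0.64},
  {"dx": -0.37, "dy": 0.186, "dz": 0, "rx": 0, "ry": 0, "rz": 0, "claw": 0.64},
  {"dx": -0.37, "dy": 0.186, "dz": 0, "rx": 0, "ry": 0, "rz": 0, "claw": 0.64},
  {"dx": -0.37, "dy": 0.186, "dz": 0, "rx": 0, "ry": 0, "rz": 0, "claw": 0.64},
  {"dx": 0, "dy": 0, "dz": 0, "rx": 0, "ry": 0, "rz": 0, "claw": 0.64},
])

```text
time_s: 7.85
ee_pos: [0.6645, -0.1118, 0.1415]
eef_rot: [-3.139, -0.0, 1.704]
force: [-0.5, 0.2, -0.1]
grip_width: 0.0338
grip_force: 0.0
```

```bash
python3 -c "
from h import *
delta(.6643,-.1101,.024,97.9)
wdish()"
```

```text
t 7.85 pos [ 0.6645 -0.1118  0.1415] yaw 97.6 -> d [0.017 0.    1.175] rz -0.003
wdish 0.78 [54, 273, 115, 325] ctr [ 0.4715 -0.24  ] ext [0.059 0.056] tray [ 0.0372 -0.5082] z 0.0155 tool [-0.098 -0.206  0.125]
wdish 0.69 [251, 114, 314, 180] ctr [ 0.6586 -0.0538] ext [0.058 0.058] tray [ 0.176  -0.2837] z 0.0162 tool [0.059 0.003 0.125]
```

step_arm([
  {"dx": 0, "dy": 0.015, "dz": 0.35, "rx": 0, "ry": 0, "rz": -0.003, "claw": 0.64},
  {"dx": 0, "dy": 0, "dz": 0.35, "rx": 0, "ry": 0, "rz": 0, "claw": 0.64},
  {"dx": 0, "dy": 0, "dz": 0.25, "rx": 0, "ry": 0, "rz": 0, "claw": 0.64},
  {"dx": 0, "dy": 0, "dz": 0.15, "rx": 0, "ry": 0, "rz": 0, "claw": 0.64},
  {"dx": 0, "dy": 0, "dz": 0.07, "rx": 0, "ry": 0, "rz": 0, "claw": 0.64},
  {"dx": 0.1, "dy": 0, "dz": 0, "rx": 0, "ry": 0, "rz": 0, "claw": 0.64},
  {"dx": 0.1, "dy": 0, "dz": 0, "rx": 0, "ry": 0, "rz": 0, "claw": 0.64},
  {"dx": 0.1, "dy": 0, "dz": 0, "rx": 0, "ry": 0, "rz": 0, "claw": 0.64},
  {"dx": 0.12, "dy": 0, "dz": 0, "rx": 0, "ry": 0, "rz": 0, "claw": 0.64},
  {"dx": 0.12, "dy": 0, "dz": 0, "rx": 0, "ry": 0, "rz": 0, "claw": 0.64},
])

```text
time_s: 8.95
ee_pos: [0.6577, -0.0532, 0.0281]
eef_rot: [3.141, 0.0, 1.713]
force: [0.1, 0.3, -0.3]
grip_width: 0.0343
grip_force: 0.1
```

```bash
python3 -c "
from h import *
delta(.6198,.2087,.024,97.9)
wdish()"
```

```text
t 8.95 pos [ 0.6577 -0.0532  0.0281] yaw 98.2 -> d [ 2.646 -0.003  0.041] rz 0.003
wdish 0.82 [230, 155, 327, 251] ctr [ 0.6554 -0.023 ] ext [0.06  0.062] tray [ 0.1658 -0.2545] z 0.0163 tool [ 0.034 -0.     0.012]
```

step_arm([
  {"dx": 0.1, "dy": 0, "dz": 0.01, "rx": 0, "ry": 0, "rz": 0.003, "claw": 0.64},
  {"dx": 0.12, "dy": 0, "dz": 0.01, "rx": 0, "ry": 0, "rz": 0, "claw": 0.64},
  {"dx": 0.13, "dy": 0, "dz": 0.01, "rx": 0, "ry": 0, "rz": 0, "claw": 0.64},
  {"dx": 0.13, "dy": 0, "dz": 0.01, "rx": 0, "ry": 0, "rz": 0, "claw": 0.64},
  {"dx": 0.13, "dy": 0, "dz": 0, "rx": 0, "ry": 0, "rz": 0, "claw": 0.64},
  {"dx": 0.13, "dy": 0, "dz": 0, "rx": 0, "ry": 0, "rz": 0, "claw": 0.64},
  {"dx": 0.13, "dy": 0, "dz": 0, "rx": 0, "ry": 0, "rz": 0, "claw": 0.64},
  {"dx": 0.13, "dy": 0, "dz": 0, "rx": 0, "ry": 0, "rz": 0, "claw": 0.64},
  {"dx": 0.13, "dy": 0, "dz": 0, "rx": 0, "ry": 0, "rz": 0, "claw": 0.64},
  {"dx": 0.1, "dy": 0, "dz": 0, "rx": 0, "ry": 0, "rz": 0, "claw": 0.64},
])

```text
time_s: 10.05
ee_pos: [0.6406, 0.0687, 0.0235]
eef_rot: [3.142, -0.0, 1.709]
force: [-1.0, -0.6, 0.6]
grip_width: 0.034
grip_force: 0.0
```

```bash
python3 -c "
from h import *
delta(.6198,.2087,.024,97.9)
wdish()"
```

```text
t 10.05 pos [0.6406 0.0687 0.0235] yaw 97.9 -> d [ 1.416 -0.013 -0.005] rz -0.0
wdish 0.94 [226, 152, 331, 256] ctr [0.6384 0.0973] ext [0.061 0.065] tray [ 0.1213 -0.1414] z 0.0162 tool [ 0.035 -0.     0.007]
```

The straight line would hit the tray's side wall end. I'll push dish A sideways in front of the opening first, and then straight in.

```bash
python3 -c "
from h import *
d=np.array([.6384,.0973]); 
for g in [tw((.062,-.125)),]:
    u=(g-d)/np.hypot(*(g-d)); print(g,np.degrees(np.arctan2(u[1],u[0])),'start',d-.055*u,'end',g-.0315*u)
    y=np.degrees(np.arctan2(u[1],u[0])); s=d-.055*u; delta(s[0],s[1],.024,y)
"
```

```text
[0.58444362 0.12703465] 151.14142535010942 start [0.68656975 0.07075429] end [0.61203175 0.11183119]
t 10.15 pos [0.6406 0.0688 0.0235] yaw 98.0 -> d [-0.044  0.458 -0.005] rz -0.591
```

step_arm([
  {"dx": -0.2, "dy": 0, "dz": 0, "rx": 0, "ry": 0, "rz": 0, "claw": 0.64},
  {"dx": -0.2, "dy": 0, "dz": -0.3, "rx": 0, "ry": 0, "rz": 0, "claw": 0.64},
  {"dx": 0, "dy": 0, "dz": -0.4, "rx": 0, "ry": 0, "rz": -0.09, "claw": 0.64},
  {"dx": 0, "dy": 0, "dz": 0, "rx": 0, "ry": 0, "rz": -0.09, "claw": 0.64},
  {"dx": 0, "dy": 0, "dz": 0, "rx": 0, "ry": 0, "rz": -0.09, "claw": 0.64},
  {"dx": 0, "dy": 0, "dz": 0, "rx": 0, "ry": 0, "rz": -0.09, "claw": 0.64},
  {"dx": 0, "dy": 0, "dz": 0, "rx": 0, "ry": 0, "rz": -0.09, "claw": 0.64},
  {"dx": 0, "dy": 0, "dz": 0, "rx": 0, "ry": 0, "rz": -0.09, "claw": 0.64},
  {"dx": 0, "dy": 0, "dz": 0, "rx": 0, "ry": 0, "rz": 0, "claw": 0.64},
])

```text
time_s: 11.05
ee_pos: [0.6462, 0.0274, 0.0934]
eef_rot: [-3.142, 0.0, 2.558]
force: [0.3, 0.9, 0.5]
grip_width: 0.0338
grip_force: 0.0
```

```bash
python3 -c "
from h import *
d=np.array([.6384,.0973]); g=tw((.062,-.125)); u=(g-d)/np.hypot(*(g-d)); s=d-.055*u
delta(s[0],s[1],.024,np.degrees(np.arctan2(u[1],u[0])))
wdish()"
```

```text
t 11.05 pos [0.6462 0.0274 0.0934] yaw 146.6 -> d [-0.098  0.584  0.694] rz -0.051
wdish 0.65 [315, 123, 388, 201] ctr [0.6365 0.1026] ext [0.058 0.058] tray [ 0.1183 -0.1367] z 0.0162 tool [0.05  0.056 0.078]
```

step_arm([
  {"dx": -0.025, "dy": 0.33, "dz": 0, "rx": 0, "ry": 0, "rz": 0, "claw": 0.64},
  {"dx": -0.025, "dy": 0.32, "dz": 0, "rx": 0, "ry": 0, "rz": 0, "claw": 0.64},
  {"dx": 0, "dy": 0, "dz": 0.2, "rx": 0, "ry": 0, "rz": -0.088, "claw": 0.64},
  {"dx": 0, "dy": 0, "dz": 0.25, "rx": 0, "ry": 0, "rz": 0, "claw": 0.64},
  {"dx": 0, "dy": 0, "dz": 0.15, "rx": 0, "ry": 0, "rz": 0, "claw": 0.64},
  {"dx": 0, "dy": 0, "dz": 0.09, "rx": 0, "ry": 0, "rz": 0, "claw": 0.64},
  {"dx": 0, "dy": 0, "dz": 0, "rx": 0, "ry": 0, "rz": 0, "claw": 0.64},
])

```text
time_s: 11.85
ee_pos: [0.6859, 0.079, 0.0235]
eef_rot: [-3.141, -0.001, 2.693]
force: [0.2, -1.1, -0.5]
grip_width: 0.0339
grip_force: 0.0
```

```bash
python3 -c "
from h import *
g=tw((.062,-.125)); u=rot(np.radians(154.5))@[1,0]; s=g-.0315*u
delta(s[0],s[1],.024,154.5)
wdish()"
```

```text
t 11.85 pos [0.6859 0.079  0.0235] yaw 154.3 -> d [ 0.808 -0.006 -0.005] rz -0.002
wdish 0.69 [226, 111, 329, 217] ctr [0.6366 0.1024] ext [0.058 0.058] tray [ 0.1184 -0.1369] z 0.0162 tool [ 0.057 -0.001  0.007]
```

step_arm([
  {"dx": 0.1, "dy": 0, "dz": 0, "rx": 0, "ry": 0, "rz": 0, "claw": 0.64},
  {"dx": 0.1, "dy": 0, "dz": 0, "rx": 0, "ry": 0, "rz": 0, "claw": 0.64},
  {"dx": 0.1, "dy": 0, "dz": 0, "rx": 0, "ry": 0, "rz": 0, "claw": 0.64},
  {"dx": 0.1, "dy": 0, "dz": 0, "rx": 0, "ry": 0, "rz": 0, "claw": 0.64},
  {"dx": 0.1, "dy": 0, "dz": 0, "rx": 0, "ry": 0, "rz": 0, "claw": 0.64},
  {"dx": 0.1, "dy": 0, "dz": 0, "rx": 0, "ry": 0, "rz": 0, "claw": 0.64},
  {"dx": 0.1, "dy": 0, "dz": 0, "rx": 0, "ry": 0, "rz": 0, "claw": 0.64},
  {"dx": 0.06, "dy": 0, "dz": 0, "rx": 0, "ry": 0, "rz": 0, "claw": 0.64},
  {"dx": 0.03, "dy": 0, "dz": 0, "rx": 0, "ry": 0, "rz": 0, "claw": 0.64},
  {"dx": 0, "dy": 0, "dz": 0, "rx": 0, "ry": 0, "rz": 0, "claw": 0.64},
])

```text
time_s: 12.95
ee_pos: [0.6149, 0.1135, 0.0245]
eef_rot: [-3.142, -0.0, 2.695]
force: [0.5, 0.1, 0.9]
grip_width: 0.0339
grip_force: 0.0
```

step_arm([
  {"dx": -0.15, "dy": 0, "dz": 0, "rx": 0, "ry": 0, "rz": 0, "claw": 0.64},
  {"dx": -0.2, "dy": 0, "dz": -0.3, "rx": 0, "ry": 0, "rz": 0, "claw": 0.64},
  {"dx": 0, "dy": -0.2, "dz": -0.3, "rx": 0, "ry": 0, "rz": 0.09, "claw": 0.64},
  {"dx": 0, "dy": -0.2, "dz": 0, "rx": 0, "ry": 0, "rz": 0.09, "claw": 0.64},
  {"dx": 0, "dy": 0, "dz": 0, "rx": 0, "ry": 0, "rz": 0.09, "claw": 0.64},
  {"dx": 0, "dy": 0, "dz": 0, "rx": 0, "ry": 0, "rz": 0.09, "claw": 0.64},
  {"dx": 0, "dy": 0, "dz": 0, "rx": 0, "ry": 0, "rz": 0.09, "claw": 0.64},
  {"dx": 0, "dy": 0, "dz": 0, "rx": 0, "ry": 0, "rz": 0.09, "claw": 0.64},
  {"dx": 0, "dy": 0, "dz": 0, "rx": 0, "ry": 0, "rz": 0.09, "claw": 0.64},
  {"dx": 0, "dy": 0, "dz": 0, "rx": 0, "ry": 0, "rz": 0.09, "claw": 0.64},
])

```text
time_s: 13.95
ee_pos: [0.6271, 0.0633, 0.0844]
eef_rot: [3.142, -0.0, 1.558]
force: [0.2, 0.1, -0.4]
grip_width: 0.034
grip_force: 0.0
```

```bash
python3 -c "
from h import *
s=tw((.062,-.18)); delta(s[0],s[1],.024,76.6)
wdish()"
```

```text
t 13.95 pos [0.6271 0.0633 0.0844] yaw 89.2 -> d [ 0.095 -0.555  0.604] rz 0.14
wdish 0.81 [183, 104, 263, 184] ctr [0.5866 0.1282] ext [0.058 0.058] tray [ 0.0638 -0.1233] z 0.0162 tool [ 0.065 -0.041  0.069]
```

step_arm([
  {"dx": 0.045, "dy": -0.27, "dz": 0, "rx": 0, "ry": 0, "rz": 0, "claw": 0.64},
  {"dx": 0.045, "dy": -0.265, "dz": 0, "rx": 0, "ry": 0, "rz": 0, "claw": 0.64},
  {"dx": 0, "dy": 0, "dz": 0.1, "rx": 0, "ry": 0, "rz": 0.07, "claw": 0.64},
  {"dx": 0, "dy": 0, "dz": 0.2, "rx": 0, "ry": 0, "rz": 0.07, "claw": 0.64},
  {"dx": 0, "dy": 0, "dz": 0.2, "rx": 0, "ry": 0, "rz": 0, "claw": 0.64},
  {"dx": 0, "dy": 0, "dz": 0.1, "rx": 0, "ry": 0, "rz": 0, "claw": 0.64},
  {"dx": 0, "dy": 0, "dz": 0, "rx": 0, "ry": 0, "rz": 0, "claw": 0.64},
])

```text
time_s: 14.75
ee_pos: [0.5729, 0.0728, 0.0233]
eef_rot: [-3.14, 0.001, 1.347]
force: [-0.1, 0.2, 0.3]
grip_width: 0.0337
grip_force: 0.0
```

```bash
python3 -c "
from h import *
s=tw((.064,-.0345)); delta(s[0],s[1],.024,76.6)
wdish()"
```

```text
t 14.75 pos [0.5729 0.0728 0.0233] yaw 77.2 -> d [ 1.459  0.021 -0.007] rz 0.006
wdish 0.65 [230, 112, 333, 217] ctr [0.5865 0.128 ] ext [0.058 0.058] tray [ 0.0638 -0.1236] z 0.0163 tool [0.058 0.001 0.007]
wdish 0.59 [0, 1, 390, 80] ctr [0.644 0.19 ] ext [0.004 0.015] tray [ 0.1053 -0.0499] z 0.0162 tool [ 0.122 -0.045  0.02 ]
```

step_arm([
  {"dx": 0.11, "dy": 0.01, "dz": 0, "rx": 0, "ry": 0, "rz": 0.006, "claw": 0.64},
  {"dx": 0.11, "dy": 0.01, "dz": 0, "rx": 0, "ry": 0, "rz": 0, "claw": 0.64},
  {"dx": 0.11, "dy": 0, "dz": 0, "rx": 0, "ry": 0, "rz": 0, "claw": 0.64},
  {"dx": 0.11, "dy": 0, "dz": 0, "rx": 0, "ry": 0, "rz": 0, "claw": 0.64},
  {"dx": 0.11, "dy": 0, "dz": 0, "rx": 0, "ry": 0, "rz": 0, "claw": 0.64},
  {"dx": 0.11, "dy": 0, "dz": 0, "rx": 0, "ry": 0, "rz": 0, "claw": 0.64},
  {"dx": 0.11, "dy": 0, "dz": 0, "rx": 0, "ry": 0, "rz": 0, "claw": 0.64},
  {"dx": 0.11, "dy": 0, "dz": 0, "rx": 0, "ry": 0, "rz": 0, "claw": 0.64},
  {"dx": 0.11, "dy": 0, "dz": 0, "rx": 0, "ry": 0, "rz": 0, "claw": 0.64},
  {"dx": 0.1, "dy": 0, "dz": 0, "rx": 0, "ry": 0, "rz": 0, "claw": 0.64},
])

```text
time_s: 15.85
ee_pos: [0.601, 0.1794, 0.0244]
eef_rot: [-3.142, -0.0, 1.334]
force: [0.5, -0.1, -0.2]
grip_width: 0.0336
grip_force: 0.0
```

```bash
python3 -c "
from h import *
s=tw((.064,-.0345)); delta(s[0],s[1],.024,76.6)
wdish()"
```

```text
t 15.85 pos [0.601  0.1794 0.0244] yaw 76.5 -> d [ 0.357 -0.02   0.004] rz -0.002
wdish 0.74 [231, 156, 330, 256] ctr [0.6073 0.2071] ext [0.062 0.066] tray [ 0.0657 -0.0418] z 0.0182 tool [0.034 0.001 0.006]
wdish 0.63 [0, 87, 99, 193] ctr [0.4895 0.2778] ext [0.056 0.058] tray [-0.0653 -0.0003] z 0.018 tool [ 0.07  -0.123  0.006]
```

step_arm([
  {"dx": 0.1, "dy": 0, "dz": 0, "rx": 0, "ry": 0, "rz": 0, "claw": 0.64},
  {"dx": 0.1, "dy": 0, "dz": 0, "rx": 0, "ry": 0, "rz": 0, "claw": 0.64},
  {"dx": 0.1, "dy": 0, "dz": 0, "rx": 0, "ry": 0, "rz": 0, "claw": 0.64},
  {"dx": 0.05, "dy": 0, "dz": 0, "rx": 0, "ry": 0, "rz": 0, "claw": 0.64},
  {"dx": 0, "dy": 0, "dz": 0, "rx": 0, "ry": 0, "rz": 0, "claw": 0.64},
  {"dx": -0.2, "dy": 0, "dz": 0, "rx": 0, "ry": 0, "rz": 0, "claw": 0.64},
  {"dx": -0.3, "dy": 0, "dz": 0, "rx": 0, "ry": 0, "rz": 0, "claw": 0.64},
  {"dx": -0.2, "dy": 0, "dz": -0.4, "rx": 0, "ry": 0, "rz": 0, "claw": 0.64},
  {"dx": -0.2, "dy": 0, "dz": -0.4, "rx": 0, "ry": 0, "rz": 0, "claw": 0.64},
  {"dx": -0.2, "dy": 0, "dz": -0.4, "rx": 0, "ry": 0, "rz": -0.045, "claw": 0.64},
])

```text
time_s: 16.95
ee_pos: [0.5827, 0.1044, 0.1458]
eef_rot: [-3.141, 0.0, 1.405]
force: [1.0, 0.2, -0.3]
grip_width: 0.0339
grip_force: 0.0
```

```bash
python3 -c "
from h import *
wdish(); d=np.array([.4705,-.2438]); g=tw((0,-.004)); u=(g-d)/np.hypot(*(g-d)); s=d-.057*u; y=np.degrees(np.arctan2(u[1],u[0])); print(s,y)
delta(s[0],s[1],.145,y)"
```

```text
wdish 0.79 [99, 0, 174, 70] ctr [0.4799 0.2759] ext [0.075 0.055] tray [-0.0742 -0.0044] z 0.018 tool [ 0.152 -0.121  0.128]
wdish 0.77 [259, 5, 326, 85] ctr [0.6179 0.2457] ext [0.058 0.058] tray [ 0.0671 -0.0019] z 0.0182 tool [0.144 0.011 0.128]
[ 0.46136284 -0.30006289] 80.77562901837088
t 17.05 pos [0.585  0.1037 0.1502] yaw 80.5 -> d [-4.186 -0.554  0.052] rz -0.003
```

step_arm([
  {"dx": -0.46, "dy": -0.062, "dz": 0, "rx": 0, "ry": 0, "rz": 0, "claw": 0.64},
  {"dx": -0.46, "dy": -0.062, "dz": 0, "rx": 0, "ry": 0, "rz": 0, "claw": 0.64},
  {"dx": -0.46, "dy": -0.062, "dz": 0, "rx": 0, "ry": 0, "rz": 0, "claw": 0.64},
  {"dx": -0.46, "dy": -0.062, "dz": 0, "rx": 0, "ry": 0, "rz": 0, "claw": 0.64},
  {"dx": -0.46, "dy": -0.062, "dz": 0, "rx": 0, "ry": 0, "rz": 0, "claw": 0.64},
  {"dx": -0.46, "dy": -0.062, "dz": 0, "rx": 0, "ry": 0, "rz": 0, "claw": 0.64},
  {"dx": -0.46, "dy": -0.062, "dz": 0, "rx": 0, "ry": 0, "rz": 0, "claw": 0.64},
  {"dx": -0.46, "dy": -0.06, "dz": 0, "rx": 0, "ry": 0, "rz": 0, "claw": 0.64},
  {"dx": -0.46, "dy": -0.06, "dz": 0, "rx": 0, "ry": 0, "rz": 0, "claw": 0.64},
  {"dx": -0.04, "dy": 0, "dz": 0, "rx": 0, "ry": 0, "rz": 0, "claw": 0.64},
])

```text
time_s: 18.05
ee_pos: [0.4579, -0.3013, 0.1437]
eef_rot: [-3.141, 0.0, 1.4]
force: [0.5, 1.4, -1.0]
grip_width: 0.0338
grip_force: 0.0
```

```bash
python3 -c "
from h import *
wdish(); delta(.4614,-.3001,.024,80.8)"
```

```text
wdish 0.57 [252, 112, 313, 178] ctr [ 0.4712 -0.2418] ext [0.058 0.058] tray [ 0.0373 -0.51  ] z 0.0162 tool [0.061 0.003 0.129]
t 18.15 pos [ 0.4591 -0.2981  0.1436] yaw 80.4 -> d [-0.016  0.026  1.196] rz -0.005
```

step_arm([
  {"dx": -0.015, "dy": 0.027, "dz": 0.35, "rx": 0, "ry": 0, "rz": -0.005, "claw": 0.64},
  {"dx": 0, "dy": 0, "dz": 0.35, "rx": 0, "ry": 0, "rz": 0, "claw": 0.64},
  {"dx": 0, "dy": 0, "dz": 0.25, "rx": 0, "ry": 0, "rz": 0, "claw": 0.64},
  {"dx": 0, "dy": 0, "dz": 0.15, "rx": 0, "ry": 0, "rz": 0, "claw": 0.64},
  {"dx": 0, "dy": 0, "dz": 0.09, "rx": 0, "ry": 0, "rz": 0, "claw": 0.64},
  {"dx": 0, "dy": 0, "dz": 0, "rx": 0, "ry": 0, "rz": 0, "claw": 0.64},
  {"dx": 0.1, "dy": 0, "dz": 0, "rx": 0, "ry": 0, "rz": 0, "claw": 0.64},
  {"dx": 0.1, "dy": 0, "dz": 0, "rx": 0, "ry": 0, "rz": 0, "claw": 0.64},
  {"dx": 0.1, "dy": 0, "dz": 0, "rx": 0, "ry": 0, "rz": 0, "claw": 0.64},
  {"dx": 0.1, "dy": 0, "dz": 0, "rx": 0, "ry": 0, "rz": 0, "claw": 0.64},
])

```text
time_s: 19.15
ee_pos: [0.4687, -0.259, 0.026]
eef_rot: [3.141, 0.0, 1.413]
force: [-0.2, -0.4, -0.4]
grip_width: 0.0339
grip_force: 0.1
```

```bash
python3 -c "
from h import *
wdish(); s=tw((.002,-.036)); delta(s[0],s[1],.024,80.8)"
```

```text
wdish 0.69 [228, 153, 330, 252] ctr [ 0.4732 -0.2294] ext [0.061 0.063] tray [ 0.0364 -0.4975] z 0.0162 tool [0.035 0.    0.01 ]
t 19.25 pos [ 0.4687 -0.2586  0.0257] yaw 81.0 -> d [4.924 0.013 0.017] rz 0.003
```

step_arm([
  {"dx": 0.12, "dy": 0, "dz": 0.006, "rx": 0, "ry": 0, "rz": 0, "claw": 0.64},
  {"dx": 0.15, "dy": 0, "dz": 0.006, "rx": 0, "ry": 0, "rz": 0, "claw": 0.64},
  {"dx": 0.16, "dy": 0, "dz": 0, "rx": 0, "ry": 0, "rz": 0, "claw": 0.64},
  {"dx": 0.16, "dy": 0, "dz": 0, "rx": 0, "ry": 0, "rz": 0, "claw": 0.64},
  {"dx": 0.16, "dy": 0, "dz": 0, "rx": 0, "ry": 0, "rz": 0, "claw": 0.64},
  {"dx": 0.16, "dy": 0, "dz": 0, "rx": 0, "ry": 0, "rz": 0, "claw": 0.64},
  {"dx": 0.16, "dy": 0, "dz": 0, "rx": 0, "ry": 0, "rz": 0, "claw": 0.64},
  {"dx": 0.16, "dy": 0, "dz": 0, "rx": 0, "ry": 0, "rz": 0, "claw": 0.64},
  {"dx": 0.14, "dy": 0, "dz": 0, "rx": 0, "ry": 0, "rz": 0, "claw": 0.64},
  {"dx": 0.11, "dy": 0, "dz": 0, "rx": 0, "ry": 0, "rz": 0, "claw": 0.64},
])

```text
time_s: 20.25
ee_pos: [0.4918, -0.1124, 0.0243]
eef_rot: [-3.142, -0.0, 1.414]
force: [-0.8, -0.4, 0.1]
grip_width: 0.0336
grip_force: 0.1
```

```bash
python3 -c "
from h import *
wdish(); s=tw((.002,-.036)); delta(s[0],s[1],.024,80.8)"
```

```text
wdish 0.9 [231, 154, 328, 254] ctr [ 0.4962 -0.0833] ext [0.061 0.064] tray [ 0.0249 -0.35  ] z 0.0162 tool [0.034 0.    0.009]
t 20.35 pos [ 0.4918 -0.1125  0.0243] yaw 81.0 -> d [3.445e+00 1.300e-02 3.000e-03] rz 0.003
```

step_arm([
  {"dx": 0.12, "dy": 0, "dz": 0, "rx": 0, "ry": 0, "rz": 0, "claw": 0.64},
  {"dx": 0.15, "dy": 0, "dz": 0, "rx": 0, "ry": 0, "rz": 0, "claw": 0.64},
  {"dx": 0.16, "dy": 0, "dz": 0, "rx": 0, "ry": 0, "rz": 0, "claw": 0.64},
  {"dx": 0.16, "dy": 0, "dz": 0, "rx": 0, "ry": 0, "rz": 0, "claw": 0.64},
  {"dx": 0.16, "dy": 0, "dz": 0, "rx": 0, "ry": 0, "rz": 0, "claw": 0.64},
  {"dx": 0.16, "dy": 0, "dz": 0, "rx": 0, "ry": 0, "rz": 0, "claw": 0.64},
  {"dx": 0.16, "dy": 0, "dz": 0, "rx": 0, "ry": 0, "rz": 0, "claw": 0.64},
  {"dx": 0.16, "dy": 0, "dz": 0, "rx": 0, "ry": 0, "rz": 0, "claw": 0.64},
  {"dx": 0.16, "dy": 0, "dz": 0, "rx": 0, "ry": 0, "rz": 0, "claw": 0.64},
  {"dx": 0.16, "dy": 0, "dz": 0, "rx": 0, "ry": 0, "rz": 0, "claw": 0.64},
])

```text
time_s: 21.35
ee_pos: [0.516, 0.0406, 0.0242]
eef_rot: [-3.142, -0.0, 1.413]
force: [-0.9, -0.0, 0.2]
grip_width: 0.0341
grip_force: 0.1
```

```bash
python3 -c "
from h import *
save(wdish(),'w3'); s=tw((.002,-.036)); delta(s[0],s[1],.024,80.8)"
```

```text
wdish 0.67 [230, 156, 329, 254] ctr [0.5204 0.0696] ext [0.061 0.064] tray [ 0.013  -0.1958] z 0.0162 tool [0.034 0.    0.007]
t 21.45 pos [0.516  0.0411 0.0242] yaw 81.1 -> d [1.89  0.013 0.002] rz 0.003
```

View pics/w3.png

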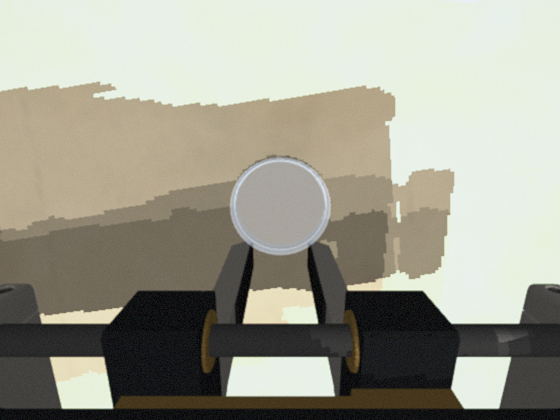

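Dish C at (281,205) sits centred between the tips and is still on course, at tray x=13, y=-196 mm.

step_arm([
  {"dx": 0.12, "dy": 0, "dz": 0, "rx": 0, "ry": 0, "rz": 0, "claw": 0.64},
  {"dx": 0.13, "dy": 0, "dz": 0, "rx": 0, "ry": 0, "rz": 0, "claw": 0.64},
  {"dx": 0.13, "dy": 0, "dz": 0, "rx": 0, "ry": 0, "rz": 0, "claw": 0.64},
  {"dx": 0.13, "dy": 0, "dz": 0, "rx": 0, "ry": 0, "rz": 0, "claw": 0.64},
  {"dx": 0.13, "dy": 0, "dz": 0, "rx": 0, "ry": 0, "rz": 0, "claw": 0.64},
  {"dx": 0.13, "dy": 0, "dz": 0, "rx": 0, "ry": 0, "rz": 0, "claw": 0.64},
  {"dx": 0.13, "dy": 0, "dz": 0, "rx": 0, "ry": 0, "rz": 0, "claw": 0.64},
  {"dx": 0.13, "dy": 0, "dz": 0, "rx": 0, "ry": 0, "rz": 0, "claw": 0.64},
  {"dx": 0.13, "dy": 0, "dz": 0, "rx": 0, "ry": 0, "rz": 0, "claw": 0.64},
  {"dx": 0.12, "dy": 0, "dz": 0, "rx": 0, "ry": 0, "rz": 0, "claw": 0.64},
])

```text
time_s: 22.45
ee_pos: [0.5363, 0.1668, 0.0242]
eef_rot: [3.142, -0.0, 1.413]
force: [0.2, 0.2, 0.6]
grip_width: 0.034
grip_force: 0.2
```

```bash
python3 -c "
from h import *
save(wdish(),'w4'); s=tw((.002,-.036)); delta(s[0],s[1],.024,80.8)"
```

```text
wdish 0.96 [89, 13, 212, 137] ctr [0.4796 0.2778] ext [0.074 0.058] tray [-0.0749 -0.0027] z 0.0181 tool [ 0.103 -0.065  0.006]
wdish 0.72 [346, 39, 466, 157] ctr [0.6205 0.2416] ext [0.064 0.066] tray [ 0.0705 -0.0052] z 0.0182 tool [0.092 0.066 0.006]
wdish 0.59 [231, 155, 331, 254] ctr [0.5407 0.1959] ext [0.061 0.064] tray [ 0.0035 -0.0682] z 0.0178 tool [0.035 0.001 0.006]
t 22.55 pos [0.5362 0.1671 0.0242] yaw 81.0 -> d [0.613 0.009 0.002] rz 0.003
```

View pics/w4.png

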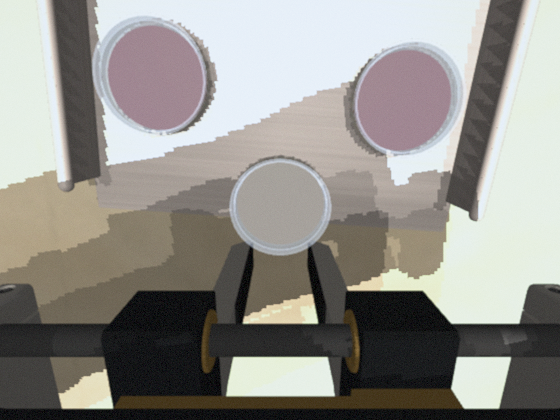

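The wrist view shows B at (155,77) and A at (405,98) inside the tray. C at (281,205) is on the lip and aimed at the gap between them, so I'll finish the push.

step_arm([
  {"dx": 0.11, "dy": 0, "dz": 0, "rx": 0, "ry": 0, "rz": 0, "claw": 0.64},
  {"dx": 0.11, "dy": 0, "dz": 0, "rx": 0, "ry": 0, "rz": 0, "claw": 0.64},
  {"dx": 0.11, "dy": 0, "dz": 0, "rx": 0, "ry": 0, "rz": 0, "claw": 0.64},
  {"dx": 0.11, "dy": 0, "dz": 0, "rx": 0, "ry": 0, "rz": 0, "claw": 0.64},
  {"dx": 0.09, "dy": 0, "dz": 0, "rx": 0, "ry": 0, "rz": 0, "claw": 0.64},
  {"dx": 0.06, "dy": 0, "dz": 0, "rx": 0, "ry": 0, "rz": 0, "claw": 0.64},
  {"dx": 0, "dy": 0, "dz": 0, "rx": 0, "ry": 0, "rz": 0, "claw": 0.64},
  {"dx": -0.2, "dy": 0, "dz": 0, "rx": 0, "ry": 0, "rz": 0, "claw": 0.64},
  {"dx": -0.3, "dy": 0, "dz": 0, "rx": 0, "ry": 0, "rz": 0, "claw": 0.64},
  {"dx": -0.2, "dy": 0, "dz": -0.4, "rx": 0, "ry": 0, "rz": 0, "claw": 0.64},
])

```text
time_s: 23.55
ee_pos: [0.5315, 0.1527, 0.0604]
eef_rot: [-3.134, 0.003, 1.413]
force: [0.5, 0.3, 0.8]
grip_width: 0.0341
grip_force: 0.0
```

step_arm([
  {"dx": -0.2, "dy": 0, "dz": -0.4, "rx": 0, "ry": 0, "rz": 0, "claw": 0.64},
  {"dx": -0.1, "dy": 0, "dz": -0.4, "rx": 0, "ry": 0, "rz": 0, "claw": 0.64},
  {"dx": 0, "dy": 0, "dz": -0.4, "rx": 0, "ry": 0, "rz": 0, "claw": 0.64},
  {"dx": 0, "dy": 0, "dz": 0, "rx": 0, "ry": 0, "rz": 0, "claw": 0.64},
  {"dx": 0, "dy": 0, "dz": 0, "rx": 0, "ry": 0, "rz": 0, "claw": 0.64},
])

```text
time_s: 24.05
ee_pos: [0.5297, 0.1249, 0.1845]
eef_rot: [3.141, -0.0, 1.413]
force: [-0.5, 0.2, -0.7]
grip_width: 0.0336
grip_force: 0.0
```

```bash
python3 -c "
from h import *
save(wdish(),'w5'); c=viewer.camera('top'); save(c,'top5'); W=cloud(c)
for n in ['bottle','timer','marker','pen']:
    for d in viewer.recognise(n,c)[:1]:
        l,t,r,b=map(int,d['rect']); print(n,[l,t,r,b],W[(t+b)//2,(l+r)//2].round(3))
"
```

```text
wdish 0.92 [181, 22, 246, 89] ctr [0.4878 0.2779] ext [0.058 0.058] tray [-0.067  -0.0006] z 0.0181 tool [ 0.144 -0.065  0.167]
wdish 0.84 [251, 32, 307, 94] ctr [0.5516 0.2575] ext [0.058 0.058] tray [-0.0002 -0.0057] z 0.0181 tool [ 0.137 -0.     0.166]
wdish 0.77 [318, 33, 375, 99] ctr [0.6175 0.2455] ext [0.058 0.058] tray [ 0.0667 -0.0021] z 0.0181 tool [0.134 0.066 0.166]
bottle [305, 221, 323, 238] [ 0.55  -0.158  0.089]
timer [242, 139, 272, 167] [ 0.756 -0.019  0.018]
pen [162, 153, 196, 162] [0.755 0.191 0.004]
```

View pics/w5.png

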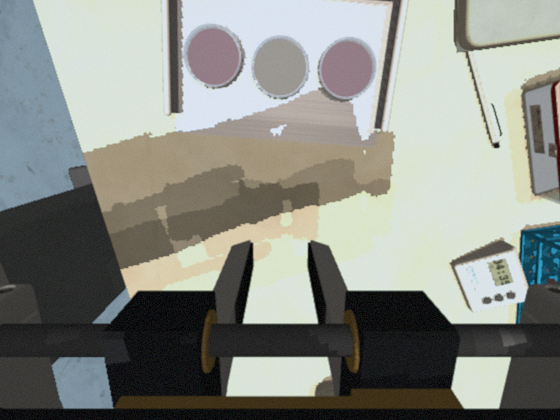

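All three dishes, at (214,56), (280,67) and (347,69), lie flat in the tray at y between -6 and -1 mm. The gripper is clear, and the bottle, timer and pen haven't moved.

```bash
python3 -c "
from station import hand_in
print(hand_in())"
```

```text
the job is handed in; nothing more can be done
None
```

All three dishes were swept into the tray and lay flat on its floor, centres at about x -67, 0 and +67 mm and y -1 to -6 mm, and the job was handed in at about 24 s; the bottle, timer and pen had not moved, while the tape and marker, which the arm never went near, were not checked.

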